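Gauge the flange gap of a heating pump

TASK

Take the taper gauge out of the tool rack and, keeping it upright and square to the flanges, slide its blade down between the pump flange and the manifold flange until it is snug and drags on both faces. Do not force it: the pump must not be shoved along, and the other things stay where they are. Finish while still holding the gauge snug at that depth, so that I can read the gap.

Things in the scene. Friction and masses are not known exactly. Their poses are not given: they have to be found in the camera images.
- gauge: Taper gauge, about 90 g, hanging upright in a rack slot. Origin: middle of the blade's tip, 26 mm above the table in the rack; z up, x across thickness, y across width (x, -x alike). Aluminium wedge blade 84 long, 16 wide, thickness 1.5 at the tip to 12 mm at the handle, evenly on both faces. From 84 to 134 mm up: orange handle 24 (x) by 30 mm (y), its underside resting on the rack.
- rack: Grey tool rack, fixed. Origin under its middle; 90 mm (x) by 210 mm (y), top at 110 mm. Three slots through the top, each 17 mm (x) by 22 mm (y), in a row along y at -64, 0 and +64 mm, hold gauge, screwdriver and nut driver in any order, turned as the rack is.
- pipe_flange: Brass manifold flange, fixed. Origin on the plane of its face towards the pump, mid-width, at table height. y = pipe axis, towards the pump; z up. Flat plate 100 wide (x), 12 thick (y -12 to 0), z 30 to 120 mm; straight level top edge at z = 120 mm. Two 10 mm bolts cross the gap at x = -36 and +36, z = 75 mm; between them the gap is free.
- pump: Red pump, 2.4 kg, loose on rails: about 25 N along the pipe axis shifts it. Origin on the face plane of its steel flange, axes as pipe_flange; flange 100 wide, 12 thick (y 0 to 12), z 30 to 120 mm. Gap = y distance of the two origins, 6 to 8.5 mm: the blade gets snug with its tip 36 to 60 mm below the top edge; 10 to 20 N down on the gauge does it. Motor to x = 138, top 123 mm.
- screwdriver: Screwdriver with a red handle hanging in the rack, handle 28 mm diameter, top at about 166 mm. Origin at its tip. Leave alone.
- nut_driver: Nut driver with a blue handle hanging in the rack, same shape and size as the screwdriver. Origin at its tip. Leave alone.
- soap: Amber soap bottle, 64 mm diameter, 160 mm high, standing behind the work. Origin under its middle. Leave alone.
- gasket: Black flange gasket ring, 64 mm outside, 40 mm inside, 4 mm thick, lying flat in front of the work. Origin under its middle. Leave alone.
- manifold: The whole fixed unit: mounting plate 110 (x) by 345 mm (y) carrying manifold, flange and pump. Origin and axes equal those of pipe_flange. On its -y side the brass manifold bar runs to y = -176 mm, with three red valve caps (28 mm diameter, tops at 131 mm, at y = -42, -88, -134 mm).
Mind the look-alikes: they are no part of the job. What is shaped like the gauge but green or turquoise is not meant.

How it is judged:
By the outcome, as a careful person would: the job done as asked, in the order asked, and still so for the second after the job is handed in, while the arm keeps its last pose, push and grip.
It also fails if it takes over 48 s, if anything falls off the work surface, if the arm or the gripper's body presses on something with over 40 N, if the wrist force passes 120 N, or if a joint passes its speed limit or range.

ROBOT

A 6-joint arm with a two-finger parallel gripper is mounted at the origin on the work surface. World frame = base frame: x ahead of the robot, y to its left, z up, the work surface at z = 0. Lengths are in mm, angles in rad, forces in N, time in s.
With the tool pointing down it reaches from about 275 to 825 mm from the base axis. Payload 5.2 kg.
Tool frame: the origin (TCP) lies at the very end of the fingers, on their centre line; the grasp point (between the pads) lies 19 mm behind it; z points along the fingers, y is the line along which they close (so a half turn about z gives the same grasp; the last joint's range is limited). The gripper opens to 93 mm and grips with 3 to 60 N. Pads are 15 mm wide; open, the fingers measure 128 mm over their backs; the gripper's body (75 mm by 188 mm) begins 65 mm behind the grasp point.
Start: joints at [-1.379, 0.259, 1.535, -0, 1.348, -0.203], TCP at [211.564, -507.687, 218.653] pointing down, gripper open.
Joint ranges: [-3.14, 3.14], [-0.91, 2.08], [0.19, 2.58], [-1.22, 4.36], [0.22, 2.71], [-3.12, 3.12]. Speed limits (rad/s): [2.57, 2.57, 3.14, 3.14, 3.14, 3.14].

INTERFACE

Orientations are given as [roll, pitch, yaw] about the fixed x, y, z axes, in that order (R = Rz(yaw) Ry(pitch) Rx(roll)).
In Python, from bench import robot gives the robot as it stands. The module is installed in compiled form; this text tells all that it offers. Calls block until the motion is done:
- robot.move_ptp(position, orientation): joint-space move of the TCP to a pose.
- robot.move_linear(position, ori=None, speed=150, f_stop=None): straight line of the TCP; ori=None keeps the orientation; speed is the mean speed in mm/s. With f_stop (N) it stops when the force on the tool has changed by that much, and returns True; else False.
- robot.move_j(angles): joint-space move.
- robot.move_gripper(opening): opening from 0.0 (shut) to 1.0 (fully open); the grip force is fixed at half the most; returns when the fingers have stopped.
- robot.sleep(seconds).
- robot.inverse_kinematics(position, orientation): joint angles nearest the present ones, or None.
- robot.get_image(name): name is "side" or "top"; returns a dict with "img" (480x640x3 uint8, blue, green, red), "fovy" (degrees; the focal length in pixels is half the picture's height over the tangent of half this angle, whatever the lens; pixels are square), "cx", "cy" (the principal point, pixels), "eye" and "orientation" of the camera in the world. Camera axes: x right, y down, z forward; pixel columns grow to the right and rows downward; lengths in mm; the calibration is good to about 2 mm. A picture is of the moment at which its call begins. There is no depth.
A pose or a line that the arm cannot do raises robot.MotionError and nothing moves.
- robot.hand_in(): hands the job in; it is judged then, once.
Readings, each from a call of its own:
- robot.current_t(): time.
- robot.current_qpos(): joint angles.
- robot.current_joint_vel(): joint speeds.
- robot.current_joint_efforts(): joint torques, N m.
- robot.current_tcp_pos(): TCP position.
- robot.current_eef_rot(): TCP orientation.
- robot.current_contact_force(): force on the tool from outside, world axes, zero at the start.
- robot.current_ft_torque(): the same for the moment, N m.
- robot.current_gripper_width(): opening from 0.0 (shut) to 1.0 (fully open).
- robot.current_finger_force(): force on a finger pad.
Only numpy, scipy, OpenCV 4.12 (cv2) and the standard library are available. Lean on these libraries where they do the work, as an engineer would, in place of code of your own. Each camera call takes 0.05 s, during which the arm holds its last target. There are 200 camera calls.

## Working session

There is one attempt and no reset: what is moved stays moved. The work goes in short steps, each a Python script; the robot and the scene stay as the last script left them, time stands still between calls to the robot, and variables do not carry over. Pictures are saved under pics/ and viewed, at most 10 in all, crops included, and the job is handed in when it is done.

```bash
mkdir -p pics
cat > h.py <<'E'
import numpy as np, cv2
from scipy.spatial.transform import Rotation as R
from bench import robot
def cam(n):
    d=robot.get_image(n); return d
def Rm(d):
    o=np.array(d['orientation'],float)
    return o if o.shape==(3,3) else R.from_euler('xyz',o).as_matrix()
def ray(d,u,v):
    f=240/np.tan(np.radians(d['fovy'])/2)
    return np.array(d['eye'],float),Rm(d)@np.array([(u-d['cx'])/f,(v-d['cy'])/f,1])
def onz(d,u,v,z):
    e,r=ray(d,u,v); return e+r*(z-e[2])/r[2]
def proj(d,p):
    f=240/np.tan(np.radians(d['fovy'])/2)
    c=Rm(d).T@(np.array(p,float)-np.array(d['eye'],float)); return c[:2]/c[2]*f+[d['cx'],d['cy']]
E
python3 - <<'E'
from h import *
for n in('side','top'):
    d=cam(n); cv2.imwrite(f'pics/{n}0.png',d['img']); print(n,d['img'].shape,{k:v for k,v in d.items() if k!='img'})
print(robot.current_tcp_pos(),robot.current_eef_rot(),robot.current_t())
E
```

```text
side (480, 640, 3) {'fovy': 42.37579198717674, 'cx': 321.02005750773475, 'cy': 248.5463947413747, 'eye': array([ 36.74413965, 557.11556262, 816.03998758]), 'orientation': array([-2.34475432,  0.01592892, -2.37935849])}
top (480, 640, 3) {'fovy': 42.94332575753625, 'cx': 316.1730853168604, 'cy': 234.63197685345273, 'eye': array([ 479.85560489,    7.71400348, 1138.2320853 ]), 'orientation': array([-3.07256448e+00,  1.42874212e-03, -1.58784439e+00])}
[ 211.4595383 -507.1873475  217.9209673] [-3.13999550e+00 -2.90249596e-04  3.94817496e-01] 0.1
```

View pics/top0.png

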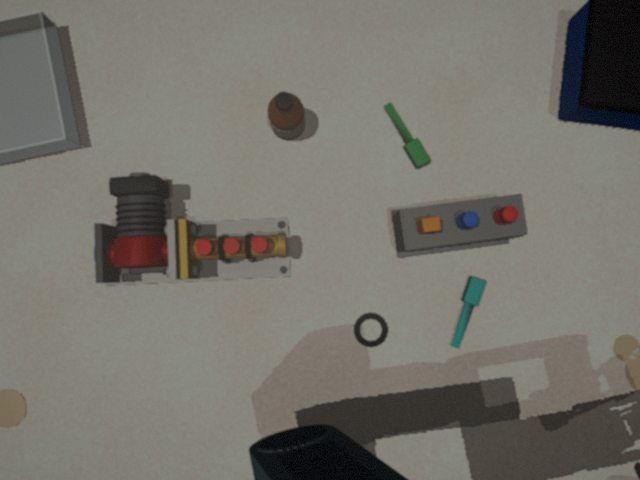

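View pics/side0.png

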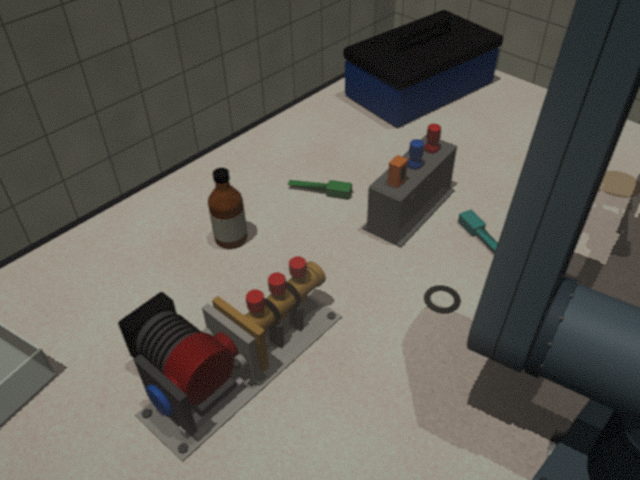

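Run:
```python
from h import *
I={}
for n in('side','top'):
    ds=[cam(n) for _ in range(6)]; d=ds[0]; d['img']=np.mean([x['img'] for x in ds],0).astype(np.uint8); I[n]=d
    np.save(f'{n}.npy',d,allow_pickle=True)
t=cv2.resize(I['top']['img'][205:295,90:190],None,fx=8,fy=8*0.8,interpolation=cv2.INTER_CUBIC)
t=cv2.resize(I['top']['img'][210:285,150:250],(800,600),interpolation=cv2.INTER_CUBIC); cv2.imwrite('pics/tc.png',t)
s=cv2.resize(I['side']['img'][275:395,190:350],(800,600),interpolation=cv2.INTER_CUBIC); cv2.imwrite('pics/sc.png',s)
# coloured handles
for n,d in I.items():
    h=cv2.cvtColor(d['img'],cv2.COLOR_BGR2HSV)
    for nm,lo,hi in(('orange',(5,150,110),(15,255,255)),('blue',(105,140,70),(125,255,255)),('red',(0,150,90),(4,255,255))):
        m=cv2.inRange(h,lo,hi)|(cv2.inRange(h,(174,150,90),(180,255,255)) if nm=='red' else 0)
        k,l,st,c=cv2.connectedComponentsWithStats(m)
        print(n,nm,[(st[i].tolist(),c[i].round(1).tolist()) for i in range(1,k) if st[i,4]>30])
```

```text
side orange [([390, 156, 17, 11, 113], [398.2, 161.2])]
side blue [([411, 140, 12, 7, 62], [416.8, 143.3]), ([147, 385, 23, 24, 209], [158.6, 395.1])]
side red [([429, 125, 11, 7, 65], [434.1, 127.8]), ([426, 145, 11, 5, 36], [430.8, 147.2]), ([290, 257, 16, 12, 147], [297.2, 262.7]), ([269, 273, 16, 13, 164], [276.3, 279.3]), ([247, 290, 16, 14, 178], [254.4, 296.7]), ([216, 334, 14, 12, 100], [223.3, 339.2]), ([170, 336, 41, 41, 907], [189.3, 354.5]), ([169, 376, 9, 9, 42], [173.4, 380.0])]
top orange [([422, 217, 19, 15, 120], [431.5, 223.0]), ([195, 240, 6, 15, 31], [196.6, 247.2])]
top blue [([463, 212, 15, 15, 168], [470.3, 218.8])]
top red [([502, 206, 16, 16, 187], [509.6, 213.6]), ([119, 237, 27, 29, 656], [132.6, 251.1]), ([251, 237, 16, 15, 186], [259.0, 244.0]), ([197, 239, 15, 16, 196], [204.0, 246.9]), ([223, 238, 17, 16, 201], [231.1, 245.4]), ([162, 246, 5, 11, 36], [164.2, 250.8])]
```

View pics/tc.png

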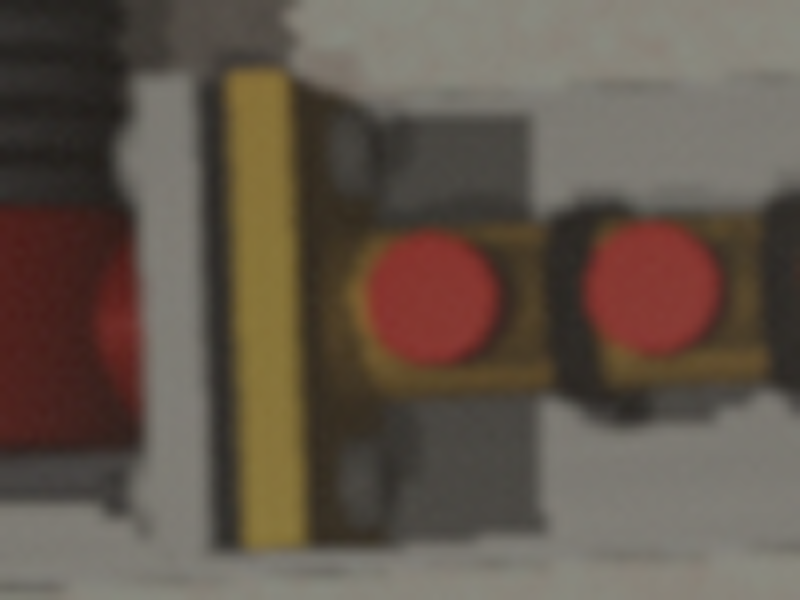

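View pics/sc.png

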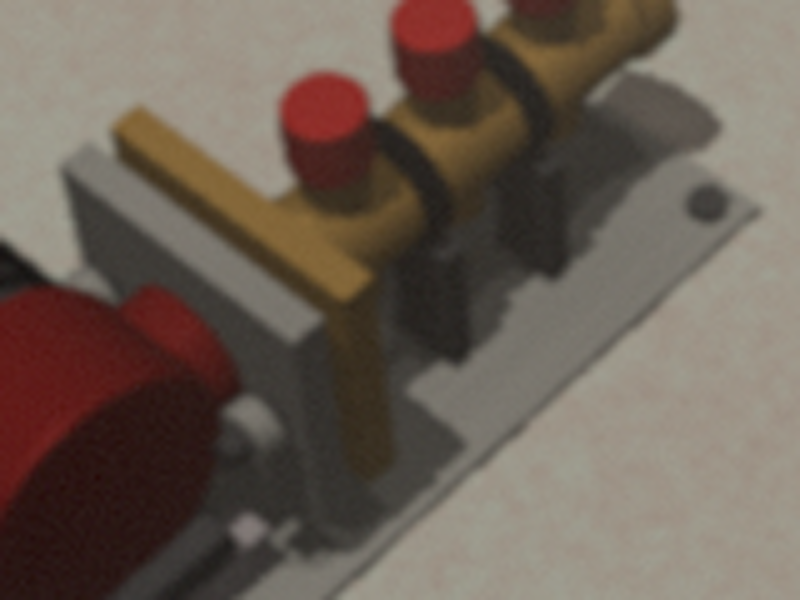

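Run:
```python
from h import *
T=np.load('top.npy',allow_pickle=True).item();S=np.load('side.npy',allow_pickle=True).item()
a=lambda p:np.round(p,1).tolist()
def tri(pt,ps):
    e,r=ray(T,*pt);g,q=ray(S,*ps);k=np.linalg.lstsq(np.c_[r,-q],g-e,rcond=None)[0]
    A,B=e+k[0]*r,g+k[1]*q; return a((A+B)/2),round(np.linalg.norm(A-B),1)
tp=[(204,246.9),(231.1,245.4),(259,244)];sp=[(254.4,295.5),(276.3,278.2),(297.2,261.7)]
for p,q in zip(tp,sp): print('cap',a(onz(T,*p,131)),a(onz(S,*q,131)),tri(p,q))
P=np.array([onz(T,*p,131)[:2] for p in tp]);v=P[0]-P[2];print('axis yaw caps',np.degrees(np.arctan2(v[1],v[0])),np.linalg.norm(v))
P=np.array([onz(S,*p,131)[:2] for p in sp]);v=P[0]-P[2];print('axis yaw side',np.degrees(np.arctan2(v[1],v[0])),np.linalg.norm(v))
# edges of flanges subpixel in top: brass mask columns per row
h=cv2.cvtColor(T['img'],cv2.COLOR_BGR2HSV).astype(int)
sat=cv2.cvtColor(T['img'],cv2.COLOR_BGR2HSV)[...,1].astype(float); g=T['img'].max(2).astype(float)
L=[];Q=[]
for r in range(222,276):
    x=np.arange(173,184,.05); y=np.interp(x,np.arange(640),g[r])
    im=np.argmin(y[(x<181)]); xm=x[im]; mn=y[im]
    def cross(d,hi):
        t=(mn+hi)/2; i=im
        while 0<i<len(x)-1 and y[i]<t: i+=d
        return x[i]
    L.append((r,cross(-1,np.median(g[r,168:173])),cross(1,g[r,180:187].max())))
L=np.array(L)
for c,nm in((1,'steel'),(2,'brass')):
    k=np.polyfit(L[:,0],L[:,c],1); 
    for _ in range(3):
        ok=abs(np.polyval(k,L[:,0])-L[:,c])<.7;k=np.polyfit(L[ok,0],L[ok,c],1)
    p0,p1=[onz(T,np.polyval(k,r),r,120) for r in(218.5,278)]
    v=p1-p0;print(nm,a(p0),a(p1),'mid',a((p0+p1)/2),'len',np.linalg.norm(v),'ang',np.degrees(np.arctan2(v[1],v[0])),ok.sum())
c=lambda X,Y:((X+.5)/5-.5+190,(Y+.5)/5-.5+275)
for nm,A,B in(('brass face',(113,130),(348,303)),('brass back',(140,108),(372,272)),('steel gap edge',(90,146),(325,318))):
    p,q=onz(S,*c(*A),120),onz(S,*c(*B),120);v=q-p;print(nm,a(p),a(q),'mid',a((p+q)/2),np.linalg.norm(v),np.degrees(np.arctan2(v[1],v[0])))
print('gauge',a(onz(T,431.5,225,160)),a(onz(S,398.2,161.2,160)),tri((431.3,225),(398.2,161.2)))
b=[onz(T,470.3,218.8,166),onz(T,509.6,213.6,166)];print('drv',a(b[0]),a(b[1]),a(onz(S,416.8,143.3,166)),a(onz(S,434.1,127.8,166)))
m=cv2.inRange(cv2.cvtColor(T['img'],cv2.COLOR_BGR2HSV),(3,120,80),(18,255,255));m[:,:400]=0;m[:,455:]=0
k=max(cv2.findContours(m,0,1)[0],key=cv2.contourArea);print(cv2.minAreaRect(k))
print('tcp proj check', a(proj(T,[0,0,0])))
t=cv2.resize(T['img'][190:265,385:485],(800,600),interpolation=cv2.INTER_CUBIC);cv2.imwrite('pics/gc.png',t)
```

```text
cap [532.4, 193.7, 131.0] [532.5, 195.8, 131.0] ([533.0, 194.5, 129.4], np.float64(1.5))
cap [534.1, 148.9, 131.0] [534.1, 149.9, 131.0] ([534.4, 149.2, 130.2], np.float64(0.7))
cap [535.6, 102.7, 131.0] [535.7, 103.8, 131.0] ([535.9, 103.1, 130.2], np.float64(0.8))
axis yaw caps 92.04169874848661 91.01407666133795
axis yaw side 92.00767329004704 92.00955426986665
steel [581.5, 245.9, 120.0] [481.9, 242.6, 120.0] mid [531.7, 244.2, 120.0] len 99.61873097667484 ang -178.12306858355515 54
brass [581.3, 239.4, 120.0] [481.8, 236.0, 120.0] mid [531.6, 237.7, 120.0] len 99.62721435789742 ang -178.01677266892668 54
brass face [579.0, 239.5, 120.0] [479.9, 235.2, 120.0] mid [529.5, 237.4, 120.0] 99.15653984713481 -177.50994526726396
brass back [579.8, 228.5, 120.0] [483.1, 223.1, 120.0] mid [531.5, 225.8, 120.0] 96.86681410917662 -176.82388727658127
steel gap edge [579.1, 248.1, 120.0] [480.7, 243.2, 120.0] mid [529.9, 245.7, 120.0] 98.49085922862258 -177.10942998583172
gauge [559.8, -177.8, 160.0] [560.1, -173.4, 160.0] ([561.1, -177.1, 157.5], np.float64(2.7))
drv [568.2, -239.0, 166.0] [575.5, -302.1, 166.0] [564.4, -231.8, 166.0] [571.2, -293.4, 166.0]
((430.243896484375, 224.19508361816406), (15.018688201904297, 20.098541259765625), 83.6598129272461)
tcp proj check [325.9, 542.9]
```

View pics/gc.png

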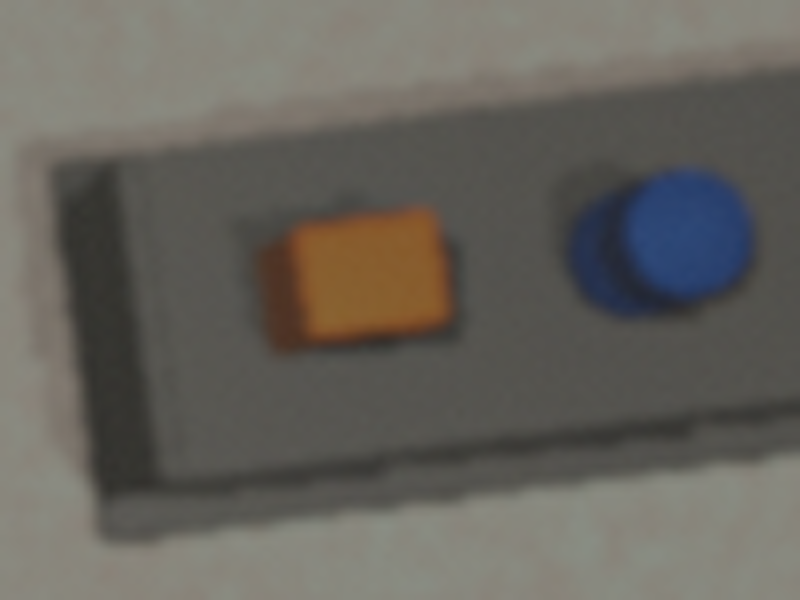

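The top view puts the orange handle top at about (431,224) and the rack at a yaw of about 6.6°. The flange gap runs from (178,219) to (180,278). Both views agree on the gap centre at about (531,241), with the pipe axis at 92°.

Run:
```python
from h import *
a=lambda p:np.round(p,2).tolist()
T=np.load('top.npy',allow_pickle=True).item(); print(a(onz(T,431.1,223.8,160)))
pi=np.pi; best=None
for y1,y2 in((-83.4,2),(96.6,2),(96.6,182),(-83.4,-178)):
    q=robot.inverse_kinematics([561.5,-176.5,120],[pi,0,np.radians(y1)]);r=robot.inverse_kinematics([531,241,224],[pi,0,np.radians(y2)])
    print(y1,y2,None if q is None else a(q),None if r is None else a(r))
o=[pi,0,np.radians(-83.4)]
robot.move_ptp([561.5,-176.5,230],o)
robot.move_gripper(0.6)
robot.move_linear([561.5,-176.5,120],speed=120,f_stop=8)
print(robot.current_tcp_pos(),robot.current_contact_force())
robot.move_gripper(0.0)
print(robot.current_gripper_width()*93,robot.current_finger_force(),a(robot.current_contact_force()),robot.current_t())
```

```text
[561.8, -177.18, 160.0]
-83.4 2 [-0.49, 0.41, 1.57, -0.0, 1.16, 2.53] [0.23, 0.31, 1.44, -0.0, 1.38, 1.77]
96.6 2 [-0.49, 0.41, 1.57, 0.0, 1.16, -0.61] [0.23, 0.31, 1.44, -0.0, 1.38, 1.77]
96.6 182 [-0.49, 0.41, 1.57, 0.0, 1.16, -0.61] [0.23, 0.31, 1.44, 0.0, 1.38, -1.37]
-83.4 -178 [-0.49, 0.41, 1.57, -0.0, 1.16, 2.53] [0.23, 0.31, 1.44, 0.0, 1.38, -1.37]
[ 562.07287746 -176.78483502  120.83308755] [-0.24046007 -0.26888603 -0.57107709]
23.758623372568046 30.000218152999878 [-0.3, -0.09, 1.01] 5.4833
```

Run:
```python
from h import *
a=lambda p:np.round(p,2).tolist()
pi=np.pi
robot.move_linear([561.5,-176.5,262],speed=130)
print(a(robot.current_contact_force()),robot.current_gripper_width()*93)
robot.move_ptp([531,241,262],[pi,0,np.radians(2)])
robot.move_linear([531,241,226],speed=80)
robot.sleep(.3)
print(a(robot.current_tcp_pos()),a(robot.current_eef_rot()),a(robot.current_contact_force()),a(robot.current_ft_torque()),robot.current_gripper_width()*93,robot.current_t())
d=cam('side');np.save('s1.npy',d,allow_pickle=True)
cv2.imwrite('pics/s1.png',cv2.resize(d['img'][200:350,170:370],(800,600),interpolation=cv2.INTER_CUBIC))
t=np.array(robot.current_tcp_pos());tip=t-[0,0,94];print(tip,proj(d,tip),(proj(d,tip)-[170,200]+.5)*4-.5)
```

```text
[0.3, 0.45, -0.29] 23.93412385472692
[531.25, 241.1, 226.53] [-3.14, -0.0, 0.03] [-0.43, -0.13, -1.16] [0.0, 0.03, -0.03] 23.910156499199623 9.1667
[531.16312046 241.10683523 132.38998616] [231.32974   312.7919738] [246.81896    452.66789518]
```

View pics/s1.png

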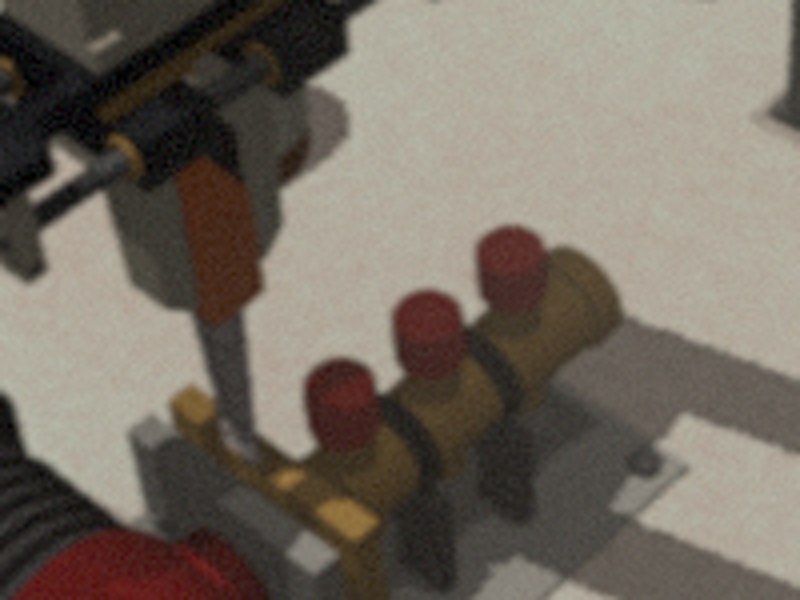

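The side view shows the gauge upright in the grip. Its tip is at crop (243,455) against a predicted (247,453), so it's well aligned above the gap.

Run:
```python
from h import *
a=lambda p:np.round(p,2).tolist()
s=robot.move_linear([531,241,196],speed=25,f_stop=4)
print(s,a(robot.current_tcp_pos()),a(robot.current_contact_force()),a(robot.current_ft_torque()),robot.current_t())
```

```text
False [531.12, 241.04, 196.22] [0.47, 0.04, 0.03] [0.06, -0.01, 0.06] 10.5667
```

```bash
cat >> h.py <<'E'
n2=np.array([np.cos(np.radians(92)),np.sin(np.radians(92)),0])
def rd(k=12):
    P=[];F=[]
    for _ in range(k): P.append(robot.current_tcp_pos());F.append(robot.current_contact_force());robot.sleep(.01)
    return np.mean(P,0),np.mean(F,0)
E
python3 - <<'E'
from h import *
a=lambda p:np.round(p,2).tolist()
c=np.array([531,241,196.]);p,f0=rd();print('base',a(p),a(f0))
R_={}
for s in(-1,1):
    hit=robot.move_linear(c+n2*s*4,speed=6,f_stop=2.5); p,f=rd(); R_[s]=(p-c)@n2
    print(s,hit,a(p),a(f-f0),R_[s],robot.current_t())
    robot.move_linear(c,speed=20)
print('centre off',(R_[1]+R_[-1])/2,'free',R_[1]-R_[-1],'gap~',R_[1]-R_[-1]+1.5+.125*18,a(robot.current_tcp_pos()))
E
```

```text
base [531.12, 241.03, 196.22] [-0.05, -0.02, -0.8]
-1 True [530.55, 238.34, 195.21] [0.02, 1.03, 0.59] -2.64567324057551 11.325
1 True [530.27, 242.29, 194.97] [0.02, 0.12, 0.13] 1.3112795668481654 12.1667
centre off -0.6671968368636724 free 3.9569528074236757 gap~ 7.706952807423676 [531.02, 240.95, 195.9]
```

Run:
```python
from h import *
a=lambda p:np.round(p,2).tolist()
c=np.array([531,241,196.])-n2*.67
robot.move_linear(c,speed=10);p,f0=rd();print('base',a(p),a(f0),(p-c)@n2)
for s in(1,-1):
    for k in np.arange(.5,3.6,.25):
        robot.move_linear(c+n2*s*k,speed=20); p,f=rd(8)
        print(s,k,a(f-f0),round((p-c)@n2,2))
        if abs((f-f0)@n2)>2.5: break
    robot.move_linear(c,speed=20)
print(robot.current_t())
```

```text
base [530.99, 240.31, 195.94] [-0.15, 0.11, -0.73] -0.01847678287604875
1 0.5 [0.02, -0.23, -0.22] 0.54
1 0.75 [0.27, -0.19, 0.05] 0.76
1 1.0 [0.31, -0.05, -0.07] 1.01
1 1.25 [0.06, -0.17, -0.06] 1.26
1 1.5 [-0.01, -0.04, -0.01] 1.51
1 1.75 [0.08, -0.15, 0.18] 1.76
1 2.0 [0.26, -0.08, -0.0] 2.0
1 2.25 [-0.08, -0.77, 0.19] 2.11
1 2.5 [0.5, -2.41, 0.42] 2.21
1 2.75 [0.35, -3.81, 0.37] 2.32
-1 0.5 [0.08, -0.25, 0.0] -0.32
-1 0.75 [0.12, 0.03, -0.05] -0.73
-1 1.0 [0.19, -0.18, -0.04] -1.02
-1 1.25 [-0.07, 0.19, 0.15] -1.26
-1 1.5 [0.1, 0.09, -0.16] -1.51
-1 1.75 [0.11, 0.08, 0.05] -1.76
-1 2.0 [0.18, 0.9, -0.49] -1.85
-1 2.25 [0.13, 1.76, -0.46] -1.97
-1 2.5 [-0.03, 3.78, -0.26] -2.08
19.35
```

Run:
```python
from h import *
a=lambda p:np.round(p,2).tolist()
c=np.array([531,241,196.])-n2*.53
robot.move_linear(c,speed=20);p,f0=rd()
c[2]=171; print(robot.move_linear(c,speed=30,f_stop=5))
z=171
while z>148 and robot.current_t()<36:
    p,f=rd(6); d=f-f0; l=d@n2; print(round(z,2),a(p),a(d),'lat',round(l,2),a(robot.current_ft_torque()))
    if d[2]>12: break
    if abs(l)>.8: c=c+n2*np.clip(l/10,-.25,.25)
    z-=1 if d[2]<2 else .5; c[2]=z
    robot.move_linear(c,speed=15)
np.save('c.npy',c);np.save('f0.npy',f0);print(a(c),robot.current_t(),robot.current_gripper_width()*93)
```

```text
False
171 [531.2, 240.52, 171.24] [0.09, -0.03, 0.22] lat -0.03 [0.06, 0.01, -0.01]
170 [531.02, 240.47, 170.05] [0.51, -0.14, 0.12] lat -0.16 [-0.01, 0.0, 0.01]
169 [530.97, 240.46, 168.93] [0.13, 0.25, 0.04] lat 0.24 [0.03, -0.03, 0.02]
168 [530.98, 240.45, 167.91] [0.26, 0.23, 0.14] lat 0.22 [0.02, -0.05, -0.01]
167 [530.97, 240.46, 166.92] [0.06, 0.42, -0.14] lat 0.42 [0.01, -0.03, -0.04]
166 [530.97, 240.44, 165.93] [0.02, -0.07, -0.39] lat -0.07 [-0.02, 0.05, -0.03]
165 [531.09, 240.44, 164.95] [0.52, -0.02, -0.54] lat -0.04 [-0.04, -0.13, 0.01]
164 [531.18, 240.44, 164.11] [0.72, -0.25, 0.76] lat -0.27 [-0.05, -0.11, 0.03]
163 [531.29, 240.46, 163.35] [0.18, -0.38, 3.56] lat -0.39 [-0.16, -0.05, -0.02]
162.5 [531.35, 240.46, 163.03] [0.02, -1.0, 6.16] lat -1.0 [-0.21, 0.02, -0.0]
162.0 [531.4, 240.45, 162.71] [0.05, -0.7, 6.96] lat -0.7 [-0.21, 0.08, 0.0]
161.5 [531.48, 240.46, 162.48] [-0.32, -0.85, 8.16] lat -0.83 [-0.23, 0.14, 0.03]
161.0 [531.54, 240.45, 162.24] [-0.6, -0.89, 9.29] lat -0.87 [-0.15, 0.17, -0.04]
160.5 [531.63, 240.44, 162.0] [-0.83, -0.76, 10.85] lat -0.74 [-0.18, 0.27, -0.02]
160.0 [531.73, 240.45, 161.8] [-1.59, -1.12, 12.66] lat -1.06 [-0.28, 0.35, -0.06]
[531.03, 240.2, 160.0] 24.9333 23.77214758361383
```

Run:
```python
from h import *
a=lambda p:np.round(p,3).tolist()
f0=np.load('f0.npy');p,f=rd(10);print(a(p),a(f-f0),a(np.mean([robot.current_eef_rot() for _ in range(10)],0)),robot.current_t())
d=cam('side');t=cam('top')
s=cv2.resize(d['img'][215:335,180:300],(400,400),interpolation=cv2.INTER_CUBIC)
u=cv2.resize(t['img'][190:310,120:240],(400,400),interpolation=cv2.INTER_CUBIC)
cv2.imwrite('pics/f.png',np.hstack([s,u]))
tip=p-[0,0,94]
print(a((proj(d,tip+[0,0,84])-[180,215])*400/120),a((proj(d,[tip[0],tip[1],120])-[180,215])*400/120))
```

```text
[531.721, 240.451, 161.797] [-1.133, -1.136, 12.186] [3.141, 0.002, 0.035] 25.0167
[166.056, 294.959] [174.76, 342.775]
```

View pics/f.png

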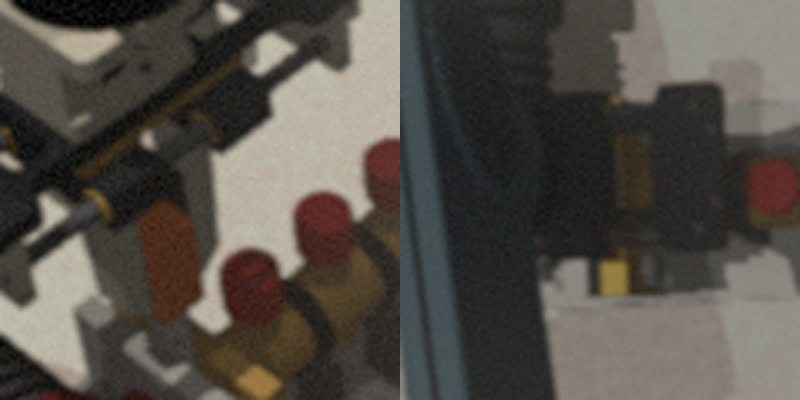

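The picture shows the gauge upright in the gap, with the underside of the handle at crop (172,318). The downward force is steady at about 12 N, the side force is about 1 N and the tilt is about 0.1°.

```bash
python3 -c "
from h import *
print(robot.hand_in(),robot.current_t())"
```

```text
the job is handed in; nothing more can be done
the job is handed in; nothing more can be done
```

The job is handed in: the arm is holding the gauge upright and snug between the flanges, with about 12 N down and 1 N sideways; its tip is about 52 mm below the top edge, so the gap reads roughly 7.7–8 mm.

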